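Load the flanged cell into the bath holder and lock it

ROBOT

A 6-joint arm with a two-finger parallel gripper is mounted at the origin on the work surface. World frame = base frame: x ahead of the robot, y to its left, z up, the work surface at z = 0. Lengths are in m, angles in rad, forces in N, time in s.
With the tool pointing down it reaches from about 0.375 to 0.9 m from the base axis. Payload 3.1 kg.
Tool frame: the origin (TCP) lies midway between the tips of the shut fingers; the grasp point (between the pads) lies 19 mm behind it (pinch_z is the distance from the TCP to the grasp point, in m); z points along the fingers, y is the line along which they close (so a half turn about z gives the same grasp; the last joint's range is limited). The gripper opens to 85 mm and grips with 20 to 120 N. Pads are 22 mm wide; open, the fingers measure 114 mm over their backs; the gripper's body (76 mm by 85 mm) begins 54 mm behind the grasp point. The pads swing forward as they close: fully open they stand 13 mm farther back than shut.
Start: joints at [-1.375, 0.527, 1.433, -0, 1.181, -0.178], TCP at [0.228, -0.582, 0.231] pointing down, gripper open.
Joint ranges: [-3.08, 3.08], [-0.75, 2.2], [0.22, 2.44], [-1.43, 4.57], [0, 2.65], [-2.85, 2.85]. Speed limits (rad/s): [2.79, 2.79, 3.14, 3.14, 3.14, 3.14].

INTERFACE

Orientations are given as a unit quaternion [x, y, z, w].
In Python, from station import sense, snapshot, camera_params, sign_off, pinch_z gives the robot as it stands. The module is installed in compiled form; this text tells all that it offers.
- The arm moves only by the shell command python3 -m handwheel 'ROWS' [FORCE]. ROWS is JSON, a list that holds one entry, the list of rows, each a list of 7 numbers: the turn, a rotation vector about the tool's x, y, z in degrees, then the shift along the tool's x, y, z in m, then the opening, from 0 (shut) to 1 (fully open). A call has 1 to 20 rows; each row shifts and turns the commanded pose from where the row before left it, along the tool's axes as they then stand; what a row does not reach is not made up. A row lasts 1/8 s, in which the tool goes at most 62.5 mm and 10.7 degrees, less where a joint would pass 70% of its speed; a pose out of reach is approached as far as the arm can. A call with a gripper value outside its range is refused whole. The fingers move at their own pace and stop on an object; FORCE is the grip in N (left out, the last holds). Time passes only in rows, so rows that do not move let the fingers close. It gives the time, the measured TCP pose, the force, the opening and the grip force at its end, in the units of the state.
- sense(): the state, without advancing time (a new reading comes with each control period).
- snapshot(name): name is "scene" or "top" or "wrist"; returns the picture (384x512x3 uint8, red, green, blue); there is no depth.
- camera_params(name): a dict with "fx", "fy", "cx", "cy" (pixels), "world_to_cam" (4x4, takes a point from world to camera coordinates); the wrist camera has in their place "mount" (4x4, takes a point from camera to tool coordinates, whose origin is the TCP and whose axes are the flange's). Camera axes: x right, y down, z forward; pixel columns grow to the right and rows downward; lengths in m; the calibration is good to about 2 mm. A picture is of the moment at which its call begins: read the wrist's pose just before it. camera_params takes no time and is no camera call.
- sign_off(): hands the job in; it is judged then, once.
The state is a dict: "t": time; "q": joint angles; "qd": joint speeds; "tau": joint torques, N m; "tcp_pos": TCP position; "tool_rot": TCP orientation; "force": force on the tool from outside, world axes, zero at the start; "ft_torque": the same for the moment, N m; "finger_gap": opening from 0.0 (shut) to 1.0 (fully open); "gripper_force": force on a finger pad.
Only numpy, scipy, OpenCV 4.12 (cv2) and the standard library are available. Lean on these libraries where they do the work, as an engineer would, in place of code of your own. Each camera call takes 0.05 s, during which the arm holds its last target. There are 200 camera calls.

TASK

Take the brass barrel that has a flange at its foot and slide it upright into the slot of the aluminium holder, with its flange underneath the slotted plate, fully home at the closed end of the slot. Then turn the eccentric knob on the holder clockwise (seen from above) until its lobe bears firmly on the barrel, and let go. Leave the plain tube, the bath lid and the jar where they are.

Things in the scene. Friction and masses are not known exactly. Their poses are not given: they have to be found in the camera images.
- barrel_mid (a point): Centre of the flanged barrel: an upright brass cylinder 28 mm in diameter and 104 mm tall in all, with a round flange 56 mm in diameter and 6 mm thick at its very foot, on which it stands on the table. This point is half-way up, 52 mm above its underside. z up along the barrel. About 0.25 kg; round, so its yaw means nothing.
- plain_tube_mid (a point): Centre, half-way up, of the plain tube: a brass cylinder of the same 28 mm diameter and 104 mm height standing upright, but with no flange. A bystander. This point is 52 mm above its underside.
- holder: Aluminium holder fixed to the table. Origin on the table, straight below the axis of a barrel fully home. x runs along the slot from its open mouth (-x) to its closed end (+x), z up. Outline x -52 to +44, y -46 to +64 mm. Solid base up to z = 30 mm, then a 10 mm high space for the flange (68 mm wide, open to -x), then the slotted plate, z = 40 to 48 mm.
- seat (a point): Point on the holder's base, 30 mm above the holder's origin, where the centre of the barrel's underside rests when fully home; axes as the holder. The slot's closed end is shaped to the barrel and stops it with its axis here within 1 mm; across the slot it has 2 mm of play each way. Home, the barrel's centre is at z = 82 and its top at 134 mm.
- cam_grip (a point): Centre of the eccentric knob's black grip bar, on its vertical turning axis, at holder x = -32, y = +32, z = 79 mm. The bar is 40 mm long, 10 mm thick, 30 mm high (z = 64 to 94 mm). The x axis of this point points along the holder's x at joint value 0 and turns with the knob; the bar's length lies 5 degrees (0.087 rad) clockwise of it.
- cam (a joint): Angle of the eccentric knob, rad, growing clockwise seen from above, 0 to 2.4. Starts at 0.05 to 0.5, lobe clear of the slot. The lobe meets a barrel that is home at about 1.4 to 1.8 (by the barrel's play in the slot) and the knob then goes stiff. Friction 0.08 N m; it stays where left, so leave it pressed.
- bath_lid: White round bath lid lying on the table, 170 mm in diameter, 10 mm thick, with a black bar handle up to 41 mm high. A bystander; origin at the centre of its underside.
- jar: Amber jar with a white cap, 64 mm in diameter, 85 mm tall. A bystander; origin at the centre of its underside.
- slot_mouth (a point): Middle of the slot's mouth at the plate's front edge and mid-thickness: holder x = -52, y = 0, z = 44 mm; axes as the holder. The slot is 32 mm wide, flared at the mouth. Bring the barrel to height (underside 30 to 34 mm above the table) in front of it, barrel axis at holder x below -85 mm, then slide it along +x.
- lobe (a point): Centre of the steel cam disc under the grip bar: 44 mm in diameter, z = 50 to 62 mm, 14 mm off the knob's axis, 85 degrees counter-clockwise of the holder's x at joint value 0; it turns with the knob. Turned far enough, its edge comes over the slot and presses the barrel sideways into the closed end.
There are look-alikes about, which are no part of the job. What is shaped like the part that bears barrel_mid but blue or purple is not meant.

How it is judged:
By the outcome, as a careful person would: the job done as asked, in the order asked, and still so for the second after the job is handed in, with the robot touching nothing.
It also fails if it takes over 61 s, if anything falls off the work surface, if the arm or the gripper's body presses on something with over 40 N, if the wrist force passes 120 N, or if a joint passes its speed limit or range.

## Working session

There is one attempt and no reset: what is moved stays moved. The work goes in short steps, Python scripts to look and compute and a shell command to move; the robot and the scene stay as the last step left them, time stands still between calls to the robot, and variables do not carry over. Pictures are saved under pics/ and viewed, at most 10 in all, crops included, and the job is handed in when it is done.

```bash
mkdir -p pics; cat > h.py <<'E'
import numpy as np,cv2
from station import *
def save(n,f,crop=None,k=1):
    im=snapshot(n)[:,:,::-1].copy(); cv2.imwrite('pics/raw_'+f+'.png',im)
    return im
def ray(n,u,v,st=None):
    c=camera_params(n)
    d=np.array([(u-c['cx'])/c['fx'],(v-c['cy'])/c['fy'],1.])
    if 'world_to_cam' in c: T=np.linalg.inv(np.array(c['world_to_cam']))
    else:
        from scipy.spatial.transform import Rotation as R
        st=st or sense();T=np.eye(4);T[:3,:3]=R.from_quat(st['tool_rot']).as_matrix();T[:3,3]=st['tcp_pos'];T=T@np.array(c['mount'])
    return T[:3,3],T[:3,:3]@d
def onz(n,u,v,z,st=None):
    o,d=ray(n,u,v,st);return o+d*(z-o[2])/d[2]
E
python3 - <<'E'
from h import *
a=save('top','top0');b=save('scene','scene0')
im=np.vstack([a,b]);cv2.imwrite('pics/a.png',cv2.resize(np.hstack([a,b]),(800,300)))
cv2.imwrite('pics/top0.png',cv2.resize(a,(800,600)));cv2.imwrite('pics/scene0.png',cv2.resize(b,(800,600)))
s=sense();print(s['tcp_pos'],s['tool_rot'],s['t'],pinch_z)
for n in('top','scene','wrist'):print(n,camera_params(n))
E
```

```text
[ 0.22809836 -0.58118614  0.23040856] [ 9.82589389e-01  1.85787735e-01 -1.15399812e-05 -1.00466751e-03] 0.1 0.0187
top {'fx': 377.0146413502274, 'fy': 377.0146413502274, 'cx': 260.4729358369731, 'cy': 190.74345402069847, 'world_to_cam': array([[ 0.02883465, -0.999534  ,  0.01001728,  0.00920131],
       [-0.99704291, -0.02947404, -0.07096983,  0.55186537],
       [ 0.07123201, -0.00794126, -0.99742816,  1.17851268],
       [ 0.        ,  0.        ,  0.        ,  1.        ]])}
scene {'fx': 499.10986009715003, 'fy': 499.10986009715003, 'cx': 257.2308136848722, 'cy': 197.57849906322693, 'world_to_cam': array([[ 0.59845928,  0.80078866, -0.02416637, -0.32925295],
       [ 0.46714136, -0.37330047, -0.80151463, -0.163228  ],
       [-0.65086515,  0.46838476, -0.59748664,  1.6513416 ],
       [ 0.        ,  0.        ,  0.        ,  1.        ]])}
wrist {'fx': 343.49481790789844, 'fy': 343.49481790789844, 'cx': 255.3895695348595, 'cy': 189.74740570740215, 'mount': array([[-7.27246856e-04, -9.46060159e-01, -3.23990195e-01,
         8.22738727e-02],
       [ 9.99999650e-01, -5.53924550e-04, -6.27181491e-04,
         8.15886037e-04],
       [ 4.13885298e-04, -3.23990537e-01,  9.46060231e-01,
        -1.43317801e-01],
       [ 0.00000000e+00,  0.00000000e+00,  0.00000000e+00,
         1.00000000e+00]])}
```

View pics/top0.png

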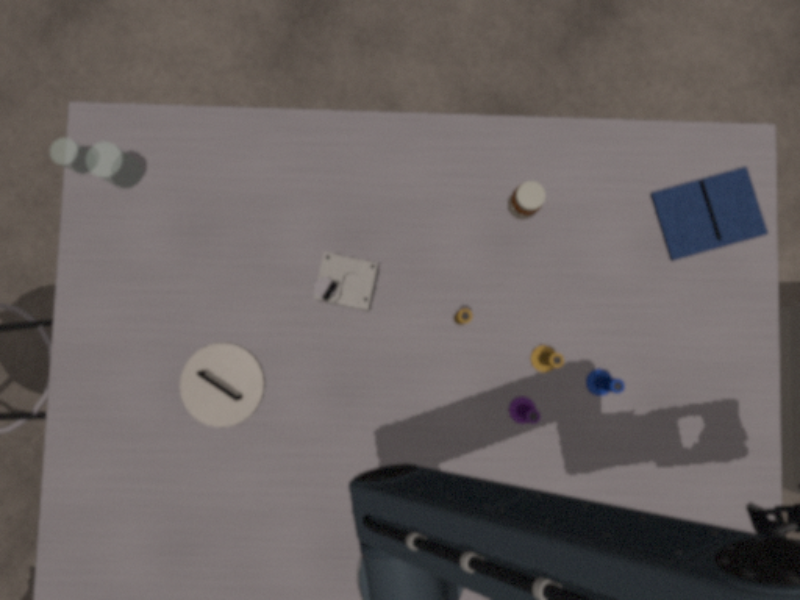

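View pics/scene0.png

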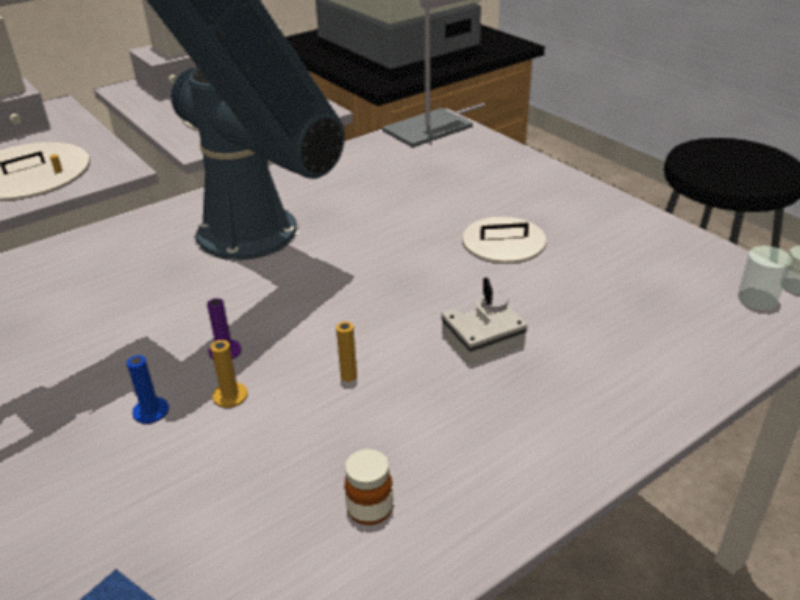

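The top view (800x600 scaling) shows four upright cylinders. The flanged ones are brass at (545,358), blue at (603,382) and purple at (522,410), and the plain brass tube is at (463,315). Only the brass one at (545,358), seen at (228,375) in the scene view, has both the brass colour and the flange. The holder is at (347,282), the lid at (222,385) and the jar at (528,198). Next I'll confirm with a crop and measure.

```bash
python3 - <<'E'
from h import *
a=cv2.imread('pics/raw_top0.png');b=cv2.imread('pics/raw_scene0.png')
R=lambda im,x0,y0,w,h:cv2.resize(im[y0:y0+h,x0:x0+w],(400,300),interpolation=cv2.INTER_CUBIC)
cv2.imwrite('pics/c1.png',np.vstack([np.hstack([R(a,190,153,64,48),R(b,272,168,80,60)]),np.hstack([R(a,320,205,64,48),R(b,110,185,120,90)])]))
for n,im in(('top',a),('scene',b)):
    hsv=cv2.cvtColor(im,cv2.COLOR_BGR2HSV)
    m=cv2.inRange(hsv,(12,110,50),(30,255,255))
    k,l,s,c=cv2.connectedComponentsWithStats(m)
    for i in range(1,k):
        if s[i,4]>25:print(n,s[i],c[i].round(1))
for nm,u,v,z in(('flange',545/800*512,358*.64,.003),('tubetop',463*.64,313*.64,.104),('lid',222*.64,385*.64,.01),('jar',530*.64,197*.64,.085),('holder',347*.64,282*.64,.048)):
    print(nm,onz('top',u,v,z).round(3))
E
```

```text
top [328 126  10  12  31] [331.4 132.2]
top [292 198  10   9  53] [295.8 202.1]
top [340 221  20  17 225] [348.5 229.4]
scene [ 276   38   64   54 1847] [314.6  62.8]
scene [ 198   46   74   43 1046] [236.7  69. ]
scene [32 99  7 11 47] [ 35.3 103.9]
scene [215 206  13  38 354] [221.5 224.7]
scene [135 218  23  43 572] [144.5 241.7]
scene [221 306  29  18 243] [235.6 316. ]
scene [225 329  24   7  35] [236.8 332.9]
flange [ 0.438 -0.261  0.003]
tubetop [ 0.52  -0.081  0.104]
lid [0.365 0.394 0.01 ]
jar [ 0.751 -0.208  0.085]
holder [0.578 0.146 0.048]
```

View pics/c1.png

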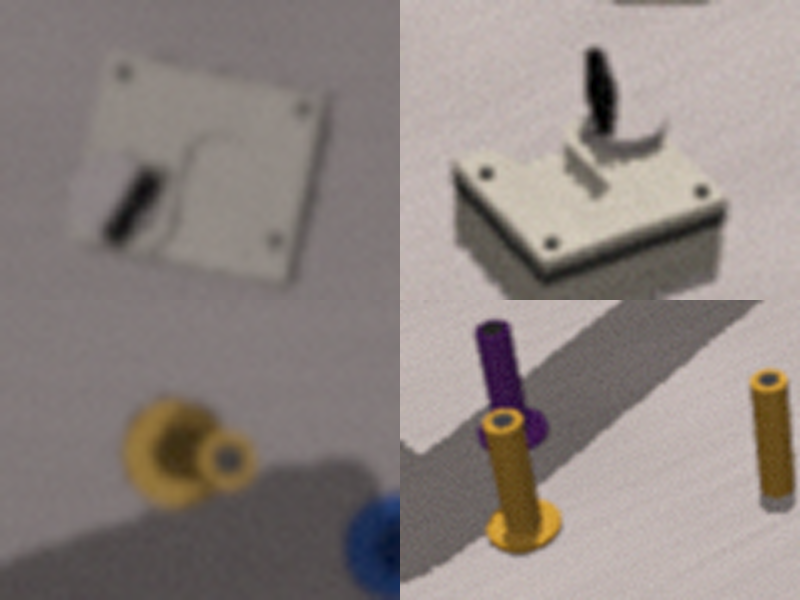

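The crop shows only the brass part has both the colour and the flange (crop at about (178,450)), so that is the target. The holder's knob is at lower left in the top crop and its closed slot end is at (215,135). The mouth therefore faces the robot, with holder yaw at about -12° and the knob bar at about 0.3 rad. I'll move over the barrel.

```bash
python3 -m handwheel '[[[0,0,-9.4,0,0,0,1],[0,0,-9.4,0,0,0,1],[0,0,-9.4,0,0,0,1],[0,0,-9.4,0,0,0,1],[0,0,-9.4,0,0,0,1],[0,0,-9.4,0,0,0,1],[0,0,0,0.051,0.02,-0.003,1],[0,0,0,0.051,0.02,-0.003,1],[0,0,0,0.051,0.02,-0.003,1],[0,0,0,0.051,0.02,-0.003,1],[0,0,0,0.051,0.02,-0.003,1],[0,0,0,0.051,0.02,-0.003,1],[0,0,0,0.051,0.019,0,1],[0,0,0,0,0,0,1],[0,0,0,0,0,0,1]]]' 60
cat >> h.py <<'E'
def yaw(st):
    from scipy.spatial.transform import Rotation as R
    M=R.from_quat(st['tool_rot']).as_matrix();return M,np.degrees(np.arctan2(M[1,1],M[0,1]))
E
python3 - <<'E'
from h import *
s=sense();im=save('wrist','w1');cv2.imwrite('pics/w1.png',im)
M,y=yaw(s);print(s['t'],s['tcp_pos'],y)
hsv=cv2.cvtColor(im,cv2.COLOR_BGR2HSV);m=cv2.inRange(hsv,(10,100,40),(32,255,255))
k,l,st,c=cv2.connectedComponentsWithStats(m)
for i in range(1,k):
    if st[i,4]>80:print(st[i],c[i].round(1))
# corners from the top view
C=[(108,50),(322,93),(285,280),(70,235)]
P=np.array([onz('top',190+(u+.5)/6.25-.5,153+(v+.5)/6.25-.5,.048)[:2] for u,v in C])
H=np.array([(44,64),(44,-46),(-52,-46),(-52,64)])/1e3
a,b=P-P.mean(0),H-H.mean(0);th=np.arctan2((b[:,0]*a[:,1]-b[:,1]*a[:,0]).sum(),(a*b).sum())
Rr=np.array([[np.cos(th),-np.sin(th)],[np.sin(th),np.cos(th)]]);o=P.mean(0)-Rr@H.mean(0)
print('holder',np.degrees(th),o,(P-o-(Rr@H.T).T).round(4).tolist())
E
```

```text
t: 1.98
tcp_pos: [0.4394, -0.2622, 0.2491]
tool_rot: [0.778, 0.628, -0.0, -0.0]
force: [0.9, -0.2, -0.1]
finger_gap: 0.994
gripper_force: 0.0
1.975 [ 0.4393689  -0.26219731  0.24913053] -12.128041976160777
[ 231  123   48   63 1986] [254.4 149.8]
holder -9.645861194991758 [0.58514003 0.1396548 ] [[-0.0007, -0.0002], [-0.0006, 0.001], [0.0003, 0.0002], [0.001, -0.001]]
```

View pics/w1.png

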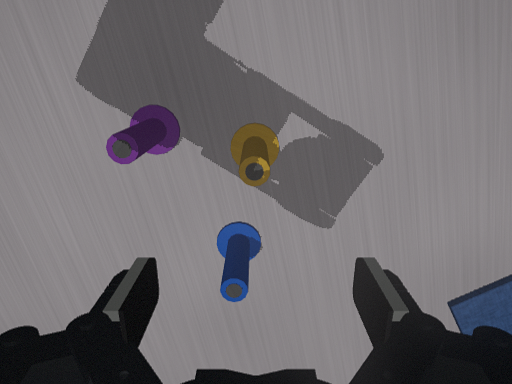

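The wrist view shows the brass barrel with its flange at (255,146) and its top at (254,170). Blue is at (238,242) and purple at (152,128), both clear of it. I'll work out the shift.

```bash
python3 - <<'E'
from h import *
s=sense();M,y=yaw(s)
for u,v,z in((254.5,170,.104),(255,145.5,.006),(234,290,.104),(122,149,.104)):
    p=onz('wrist',u,v,z,s);print(p.round(4),(M.T@(p-s['tcp_pos'])).round(4))
E
```

```text
[ 0.4379 -0.261   0.104 ] [ 0.0016 -0.0015  0.1451]
[ 0.4385 -0.2595  0.006 ] [ 0.0032 -0.0012  0.2431]
[ 0.392  -0.3765  0.104 ] [-0.121  -0.0219  0.1452]
[ 0.3314 -0.2188  0.104 ] [ 0.0203 -0.1145  0.1452]
```

```bash
python3 -m handwheel '[[[0,0,0,0.002,-0.001,0.04,1],[0,0,0,0,0,0.045,1],[0,0,0,0,0,0.045,1],[0,0,0,0,0,0.035,1],[0,0,0,0,0,0.014,1],[0,0,0,0,0,0,0.2],[0,0,0,0,0,0,0.2],[0,0,0,0,0,0,0.2],[0,0,0,0,0,0,0.2],[0,0,0,0,0,0,0.2],[0,0,0,0,0,0,0.2],[0,0,0,0,0,0,0.2]]]' 60
```

```text
t: 3.52
tcp_pos: [0.4394, -0.2605, 0.0716]
tool_rot: [0.778, 0.628, 0.0, 0.001]
force: [-1.3, -0.5, 6.1]
finger_gap: 0.31
gripper_force: 58.7
```

```bash
python3 -m handwheel '[[[0,0,0,0,0,-0.02,0.2],[0,0,0,0,0,-0.04,0.2],[0,0,0,0,0,-0.04,0.2],[0,0,0,0,0,-0.03,0.2],[0,0,0,0.03,-0.003,0,0.2],[0,0,0,0.045,-0.004,0,0.2],[0,0,0,0.05,-0.005,0,0.2],[0,0,0,0.05,-0.005,0,0.2],[0,0,0,0.05,-0.005,0,0.2],[0,0,0,0.05,-0.005,0,0.2],[0,0,0,0.05,-0.005,0,0.2],[0,0,0,0.049,-0.005,0,0.2],[0,0,-2.5,0.03,-0.004,0,0.2],[0,0,0,0.015,0,0,0.2],[0,0,0,0,0,0,0.2],[0,0,0,0,0,0,0.2]]]'
python3 - <<'E'
from h import *
s=sense();im=save('wrist','w2');cv2.imwrite('pics/w2.png',cv2.resize(im,(800,600)))
M,y=yaw(s);print(s['t'],s['tcp_pos'],y)
E
```

```text
t: 5.52
tcp_pos: [0.4864, 0.1573, 0.2002]
tool_rot: [0.765, 0.644, -0.0, 0.0]
force: [-0.9, 0.2, -2.2]
finger_gap: 0.312
gripper_force: 59.6
5.525 [0.48639552 0.15728367 0.20020586] -9.748087857944073
```

View pics/w2.png

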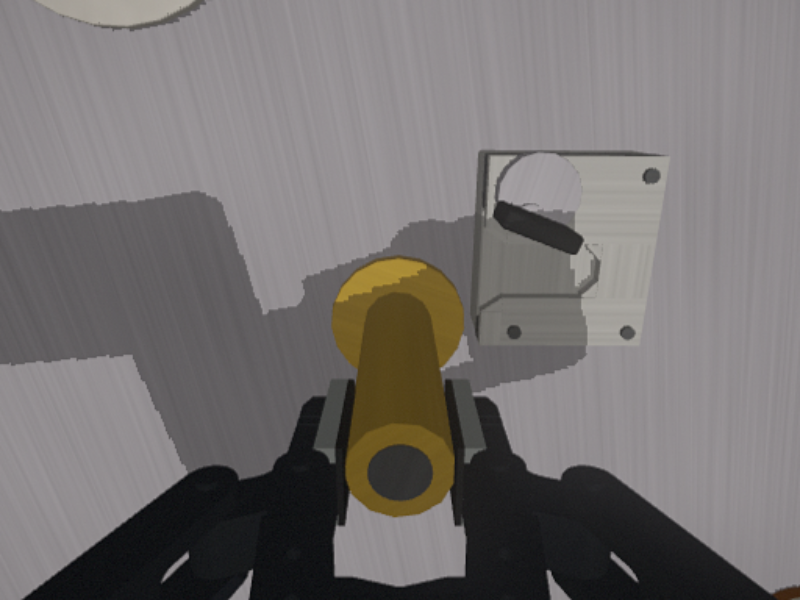

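The wrist view shows the barrel held upright at (398,400). The holder plate corners are near (488,155), (669,155), (640,346) and (480,346). The lower slot edge runs (500,297) to (578,296) and the mouth is on the left.

```bash
python3 - <<'E'
from h import *
s=sense();M,y=yaw(s)
f=lambda u,v,z:onz('wrist',(u+.5)*.64-.5,(v+.5)*.64-.5,z,s)
C=[(488,154),(669,155),(640,346),(480,346)]
P=np.array([f(u,v,.048)[:2] for u,v in C])
H=np.array([(-52,64),(44,64),(44,-46),(-52,-46)])/1e3
a,b=P-P.mean(0),H-H.mean(0);th=np.arctan2((b[:,0]*a[:,1]-b[:,1]*a[:,0]).sum(),(a*b).sum())
Rr=np.array([[np.cos(th),-np.sin(th)],[np.sin(th),np.cos(th)]]);o=P.mean(0)-Rr@H.mean(0)
print('holder',np.degrees(th),o,(((P-o)@Rr-H)*1e3).round(1).tolist())
h=lambda u,v,z:((f(u,v,z)[:2]-o)@Rr*1e3).round(1)
print('slot edge',h(502,296,.048),h(578,296,.048),'end',h(600,268,.048),'bar ends',h(498,208,.094),h(580,240,.094))
print('screws',[h(*p,.048) for p in((514,332),(627,332),(651,176))])
# barrel tilt: axis points: top rim, flange
zt=s['tcp_pos'][2]+.104-.0716
print('top',h(400,470,zt),'flange',h(398,323,zt-.104),'tcp',((s['tcp_pos'][:2]-o)@Rr*1e3).round(1), 'tool y-th',y-np.degrees(th))
E
```

```text
holder -9.60572859249619 [0.58369451 0.13678095] [[-0.6, 1.2], [0.0, 0.3], [0.3, -0.9], [0.2, -0.6]]
slot edge [-40.4 -14.9] [  3.8 -15. ] end [14.6  1.8] bar ends [-54.   44.1] [-14.3  28.8]
screws [array([-32. , -37.6]), array([ 35.3, -37.8]), array([36.1, 53.3])]
top [-99.8   3.2] flange [-100.6    0.6] tcp [-99.2   3.9] tool y-th -0.17070330353158703
```

```bash
python3 -m handwheel '[[[0,0,0,-0.0025,0,0.03,0.2],[0,0,0,0,0,0.04,0.2],[0,0,0,0,0,0.02,0.2],[0,0,0,0,0,0.0065,0.2],[0,0,0,0,0,0,0.2],[0,0,0,0,0.012,0,0.2],[0,0,0,0,0.012,0,0.2],[0,0,0,0,0.012,0,0.2],[0,0,0,0,0.008,0,0.2],[0,0,0,0,0,0,0.2]]]'
python3 - <<'E'
from h import *
s=sense();im=save('wrist','w3');b=snapshot('scene')[:,:,::-1]
cv2.imwrite('pics/w3.png',np.hstack([cv2.resize(im[60:300,150:470],(400,300)),cv2.resize(b[140:236,250:378],(400,300),interpolation=cv2.INTER_CUBIC)]))
print(s['t'],s['tcp_pos'],s['force'])
E
```

```text
t: 6.82
tcp_pos: [0.5305, 0.1483, 0.1038]
tool_rot: [0.764, 0.645, 0.0, 0.0]
force: [-0.2, 0.4, -2.2]
finger_gap: 0.313
gripper_force: 59.6
6.825 [0.5304838  0.14830474 0.10384383] [-0.16794662  0.41839522 -2.16130275]
```

View pics/w3.png

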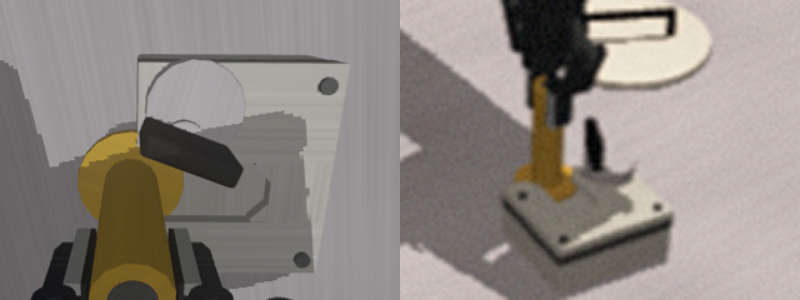

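The flange is visible inside the slot at left-crop (165,185), under the plate, and there is no contact force. I'll keep sliding.

```bash
python3 -m handwheel '[[[0,0,0,0,0.01,0,0.2],[0,0,0,0,0.01,0,0.2],[0,0,0,0,0.01,0,0.2],[0,0,0,0,0.01,0,0.2],[0,0,0,0,0,0,0.2]]]';  python3 -m handwheel '[[[0,0,0,0,0.007,0,0.2],[0,0,0,0,0.005,0,0.2],[0,0,0,0,0,0,0.2]]]'
```

```text
t: 7.55
tcp_pos: [0.5703, 0.1415, 0.1038]
tool_rot: [0.764, 0.645, 0.001, 0.0]
force: [0.5, 0.3, -1.5]
finger_gap: 0.309
gripper_force: 59.6
t: 7.92
tcp_pos: [0.5813, 0.1396, 0.1039]
tool_rot: [0.764, 0.645, 0.0, 0.0]
force: [-0.5, -0.8, -1.4]
finger_gap: 0.318
gripper_force: 59.6
```

```bash
python3 -m handwheel '[[[0,0,0,0,0.002,0,0.2],[0,0,0,0,0.002,0,0.2],[0,0,0,0,0,0,0.2]]]';  python3 -m handwheel '[[[0,0,0,0,0.002,0,0.2],[0,0,0,0,0,0,0.2]]]'
```

```text
t: 8.3
tcp_pos: [0.5845, 0.139, 0.1037]
tool_rot: [0.764, 0.645, -0.0, -0.0]
force: [-0.6, -0.8, -1.5]
finger_gap: 0.31
gripper_force: 59.5
t: 8.55
tcp_pos: [0.5853, 0.1386, 0.1034]
tool_rot: [0.764, 0.645, -0.001, -0.001]
force: [-3.8, -0.1, -0.5]
finger_gap: 0.309
gripper_force: 59.6
```

```bash
python3 -m handwheel '[[[0,0,0,0,0.002,0,0.2],[0,0,0,0,0.001,0,0.2],[0,0,0,0,0,0,0.2]]]';  python3 -m handwheel '[[[0,0,0,0,0,0.001,0.2],[0,0,0,0,0,0.001,0.2],[0,0,0,0,0,0,0.2]]]'
```

```text
t: 8.93
tcp_pos: [0.5862, 0.1381, 0.1031]
tool_rot: [0.764, 0.645, -0.003, -0.002]
force: [-7.5, -0.4, 0.8]
finger_gap: 0.313
gripper_force: 60.2
t: 9.3
tcp_pos: [0.5863, 0.138, 0.1021]
tool_rot: [0.764, 0.645, -0.003, -0.002]
force: [-8.5, -1.7, 6.4]
finger_gap: 0.309
gripper_force: 60.7
```

```bash
python3 -m handwheel '[[[0,0,0,0,-0.002,0,0.5],[0,0,0,0,0,0,1],[0,0,0,0,0,0,1],[0,0,0,0,0,-0.02,1],[0,0,0,0,0,-0.04,1],[0,0,0,0,0,-0.04,1],[0,0,0,0.032,-0.033,0,1],[0,0,-9.9,0,0,0,1],[0,0,-9.9,0,0,0,1],[0,0,-9.9,0,0,0,1],[0,0,-9.9,0,0,0,1],[0,0,-9.9,0,0,0,1],[0,0,-9.9,0,0,0,1],[0,0,-9.6,0,0,0,1],[0,0,0,0,0,0,1],[0,0,0,0,0,0,1]]]'
python3 - <<'E'
from h import *
s=sense();im=save('wrist','w4');cv2.imwrite('pics/w4.png',cv2.resize(im,(800,600)))
M,y=yaw(s);print(s['t'],s['tcp_pos'],y)
E
```

```text
t: 11.3
tcp_pos: [0.5609, 0.1756, 0.2019]
tool_rot: [0.266, 0.964, 0.0, 0.0]
force: [-0.6, 0.2, -0.7]
finger_gap: 1.002
gripper_force: 0.0
11.3 [0.56086048 0.17564284 0.20188777] 59.17617414248684
```

View pics/w4.png

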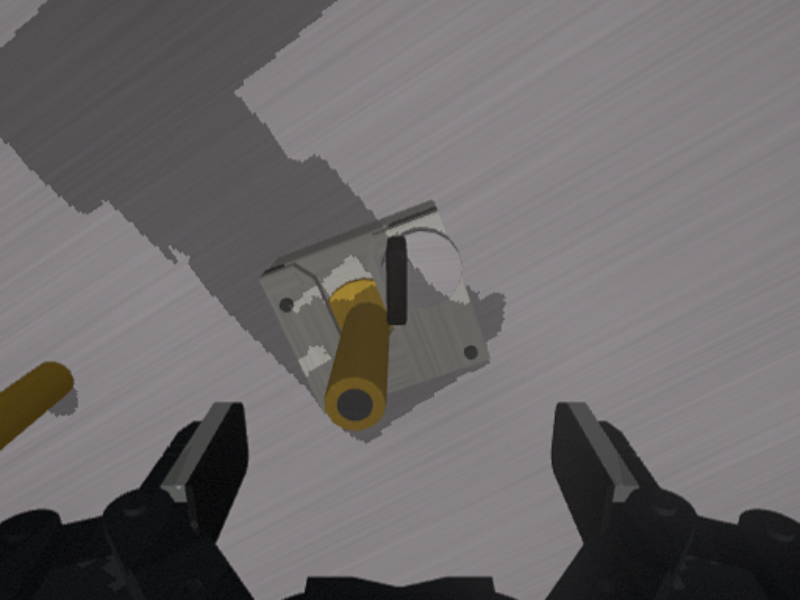

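The bar appears vertical, from (397,238) to (398,324), so the yaw is right. The barrel stands upright in the slot with its top at (355,404) and its flange below the plate. I'll compute the grip shift.

```bash
python3 - <<'E'
from h import *
s=sense();M,y=yaw(s)
for u,v,z in((397,324,.094),(397,238,.064),(397,250,.094),(355,404,.134)):
    p=onz('wrist',(u+.5)*.64-.5,(v+.5)*.64-.5,z,s);print(p.round(4),(M.T@(p-s['tcp_pos'])).round(4))
E
```

```text
[0.5739 0.1648 0.094 ] [-0.0168 -0.0027  0.1079]
[0.5418 0.1839 0.064 ] [ 0.0206 -0.0027  0.1379]
[0.5411 0.1844 0.094 ] [ 0.0215 -0.0026  0.1079]
[0.5836 0.1373 0.134 ] [-0.0392 -0.0213  0.0679]
```

```bash
python3 -m handwheel '[[[0,0,0,0.0025,-0.0025,0.03,0.5],[0,0,0,0,0,0.04,0.5],[0,0,0,0,0,0.03,0.5],[0,0,0,0,0,0.02,0.5],[0,0,0,0,0,0.01,0.5],[0,0,0,0,0,0,0],[0,0,0,0,0,0,0],[0,0,0,0,0,0,0],[0,0,0,0,0,0,0],[0,0,0,0,0,0,0],[0,0,0,0,0,0,0]]]' 80
```

```text
t: 12.72
tcp_pos: [0.5582, 0.1753, 0.0728]
tool_rot: [0.265, 0.964, 0.001, 0.001]
force: [1.0, 5.2, 5.1]
finger_gap: 0.095
gripper_force: 80.8
```

```bash
python3 -m handwheel '[[[0,0,8,0,0,0,0],[0,0,8,0,0,0,0],[0,0,8,0,0,0,0],[0,0,8,0,0,0,0],[0,0,8,0,0,0,0],[0,0,8,0,0,0,0],[0,0,8,0,0,0,0],[0,0,0,0,0,0,0]]]'
python3 -c "
from h import *
s=sense();print(yaw(s)[1],s['ft_torque'],s['force'])"
python3 -m handwheel '[[[0,0,5,0,0,0,0],[0,0,5,0,0,0,0],[0,0,0,0,0,0,0]]]'
python3 -c "
from h import *
s=sense();print(yaw(s)[1],s['ft_torque'],s['force'])"
```

```text
t: 13.72
tcp_pos: [0.5583, 0.1755, 0.0727]
tool_rot: [0.687, 0.727, 0.001, 0.001]
force: [0.7, 6.3, 5.3]
finger_gap: 0.103
gripper_force: 80.7
3.2200746947875483 [ 0.78956181 -0.03661832 -0.1023661 ] [0.66712774 6.31202475 5.26824885]
t: 14.1
tcp_pos: [0.5583, 0.1755, 0.0728]
tool_rot: [0.748, 0.664, 0.002, 0.0]
force: [1.9, 5.3, 5.2]
finger_gap: 0.1
gripper_force: 80.7
-6.767129446217042 [ 0.89573276 -0.06262845 -0.05234232] [1.94099568 5.31798762 5.24314734]
```

```bash
cat > f.py <<'E'
from h import *
s=sense();print('yaw',yaw(s)[1].round(2),'tz',round(s['ft_torque'][2],3),s['t'])
E
python3 -m handwheel '[[[0,0,5,0,0,0,0],[0,0,0,0,0,0,0]]]'|grep force; python3 f.py
python3 -m handwheel '[[[0,0,5,0,0,0,0],[0,0,0,0,0,0,0]]]'|grep force; python3 f.py
python3 -m handwheel '[[[0,0,5,0,0,0,0],[0,0,0,0,0,0,0]]]'|grep force; python3 f.py
```

```text
force: [1.3, 5.8, 5.7]
gripper_force: 80.7
yaw -11.77 tz -0.052 14.35
force: [1.9, 5.6, 5.8]
gripper_force: 80.7
yaw -16.76 tz -0.048 14.6
force: [1.9, 5.1, 5.9]
gripper_force: 80.7
yaw -21.73 tz 0.067 14.85
```

```bash
for i in 1; do :; done
python3 -m handwheel '[[[0,0,3,0,0,0,0],[0,0,0,0,0,0,0]]]'|grep force; python3 f.py
python3 -m handwheel '[[[0,0,3,0,0,0,0],[0,0,0,0,0,0,0]]]'|grep force; python3 f.py
```

```text
force: [2.3, 7.4, 5.4]
gripper_force: 80.9
yaw -24.6 tz 0.421 15.1
force: [0.4, 7.8, 4.9]
gripper_force: 81.8
yaw -27.4 tz 1.028 15.35
```

```bash
python3 -m handwheel '[[[0,0,3,0,0,0,0],[0,0,0,0,0,0,0],[0,0,0,0,0,0,0]]]' 110|grep force; python3 f.py
python3 -m handwheel '[[[0,0,0,0,0,0,0.25],[0,0,0,0,0,0,0.25],[0,0,0,0,0,0,0.25],[0,0,0,0,0,-0.01,0.25],[0,0,0,0,0,-0.03,0.25],[0,0,0,0,0,-0.05,0.25],[0,0,0,0,0,-0.05,0.25],[0,0,0,0,0,0,0.25],[0,0,0,0,0,0,0.25]]]'
python3 - <<'E'
from h import *
s=sense();im=save('wrist','w5');b=snapshot('scene')[:,:,::-1]
cv2.imwrite('pics/w5.png',np.hstack([cv2.resize(im[60:360,80:480],(400,300)),cv2.resize(b[140:236,250:378],(400,300),interpolation=cv2.INTER_CUBIC)]))
E
```

```text
force: [1.6, 7.9, 6.1]
gripper_force: 111.0
yaw -30.28 tz 1.385 15.725
t: 16.85
tcp_pos: [0.556, 0.1739, 0.2112]
tool_rot: [0.869, 0.495, -0.001, -0.0]
force: [0.1, -0.3, 0.2]
finger_gap: 0.25
gripper_force: 0.0
```

View pics/w5.png

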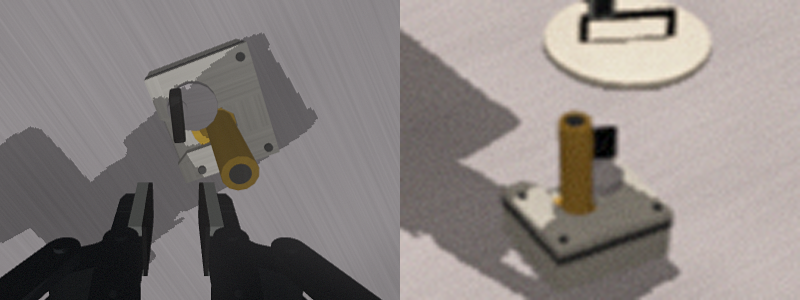

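After release the bar appears at left-crop (177,115), tilted about 4° back from the tool. The barrel is upright and home, with the lobe against it. I'll quantify the bar angle.

```bash
python3 - <<'E'
from h import *
s=sense();M,y=yaw(s)
for f in('w4','w5'):
    im=cv2.imread(f'pics/raw_{f}.png');g=im.max(2);m=(g<60).astype(np.uint8);m[240:]=0
    k,l,st,c=cv2.connectedComponentsWithStats(m)
    for i in range(1,k):
        if 300<st[i,4]<3000:
            pts=np.argwhere(l==i)[:,::-1].astype(np.float32)
            print(f,st[i],cv2.minAreaRect(pts),cv2.fitLine(pts,2,0,.01,.01).ravel().round(3))
print('yaw',y)
p=onz('wrist',80+239,60+173,.134,s);print('barrel top',p.round(4))
E
```

```text
w4 [247 151  14  57 698] ((253.5, 179.0), (13.0, 56.0), 0.0) [4.00000e-03 1.00000e+00 2.53251e+02 1.79262e+02]
w5 [249 148  16  55 661] ((256.73779296875, 175.14024353027344), (54.111454010009766, 12.699625968933105), 83.6598129272461) [9.50000e-02 9.95000e-01 2.56755e+02 1.75039e+02]
yaw -30.697731676840746
barrel top [0.5807 0.1296 0.134 ]
```

```bash
python3 - <<'E'
from h import *
s=sense();cv2.imwrite('pics/raw_sc6.png',snapshot('scene')[:,:,::-1])
ns=[]
for n,f,roi in(('wrist','w5',(270,150,80,110)),('scene','sc6',(290,170,40,50))):
    im=cv2.imread(f'pics/raw_{f}.png');h=cv2.cvtColor(im,cv2.COLOR_BGR2HSV)
    m=cv2.inRange(h,(10,90,25),(32,255,255));x,y,w,hh=roi;k=np.zeros_like(m);k[y:y+hh,x:x+w]=m[y:y+hh,x:x+w]
    q,l,st,c=cv2.connectedComponentsWithStats(k);i=1+st[1:,4].argmax();print(n,st[i])
    cv2.imwrite(f'pics/m_{n}.png',(l==i)*255)
    big=cv2.resize(im[y:y+hh,x:x+w],(400,int(400*hh/w)));cv2.imwrite(f'pics/z_{n}.png',big)
a=cv2.imread('pics/z_wrist.png');b=cv2.imread('pics/z_scene.png')
a=cv2.resize(a,None,fx=.99*500/a.shape[0],fy=.99*500/a.shape[0]);
b=cv2.resize(b,(b.shape[1]*a.shape[0]//b.shape[0],a.shape[0]));print(a.shape,b.shape)
cv2.imwrite('pics/z.png',np.hstack([a,b])[:, :800])
E
```

```text
wrist [ 272  168   67   82 2376]
scene [299 176  14  33 353]
(495, 360, 3) (495, 396, 3)[ WARN:0@0.828] global loadsave.cpp:1063 imwrite_ Unsupported depth image for selected encoder is fallbacked to CV_8U.
```

View pics/z.png

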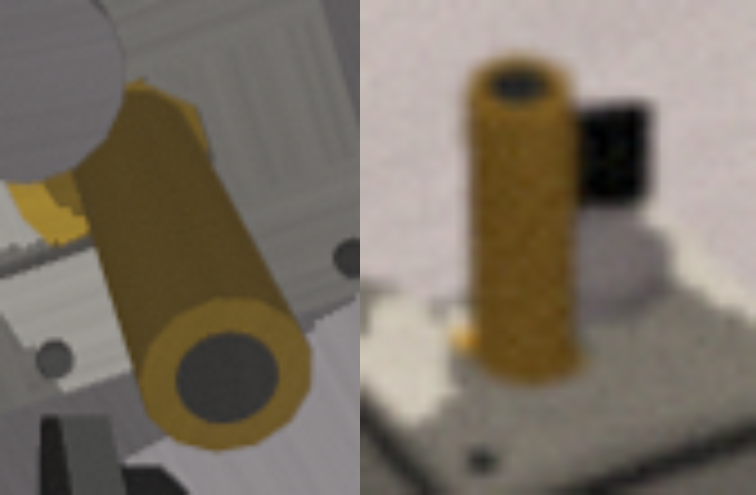

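```bash
python3 - <<'E'
from h import *
from scipy.optimize import least_squares
from scipy.spatial.transform import Rotation as R
s=sense();yv=yaw(s)
def proj(n,p):
    c=camera_params(n)
    if 'world_to_cam' in c:T=np.array(c['world_to_cam'])
    else:
        W=np.eye(4);W[:3,:3]=yv[0];W[:3,3]=s['tcp_pos'];T=np.linalg.inv(W@np.array(c['mount']))
    q=T@np.r_[p,1];return np.array([c['fx']*q[0]/q[2]+c['cx'],c['fy']*q[1]/q[2]+c['cy']])
# top hole centre (both views) in raw pixels: wrist zoom 4.5, scene zoom 9.9
tw=(270+227/4.5-.5,150+376/4.5-.5);ts=(290+(519-360)/9.9-.5,170+84/9.9-.5)
r=least_squares(lambda p:np.r_[proj('wrist',p)-tw,proj('scene',p)-ts],[.58,.135,.134]);print('top',r.x.round(4),r.fun.round(1))
th=np.radians(-9.6);Rr=np.array([[np.cos(th),-np.sin(th)],[np.sin(th),np.cos(th)]])
print('holder frame mm',((r.x[:2]-[.5842,.1372])@Rr*1e3).round(1))
for x,y in((.584,.136),):print('vertical line', [proj('scene',np.array([x,y,z])).round(1) for z in(.06,.134)],'seen top',np.round(ts,1),'axis near z60',290+(527-360)/9.9-.5,170+330/9.9)
E
```

```text
top [0.5817 0.1307 0.1365] [ 0.1 -0.1 -0.4 -0.2]
holder frame mm [-1.4 -6.8]
vertical line [array([306.3, 201.7]), array([307.3, 178.3])] seen top [305.6 178. ] axis near z60 306.3686868686869 203.33333333333331
```

The barrel is home, with its top about 3° over within the slot and flange play. The lobe is about 0.05 rad past first contact (cam at about 1.75), which means it is pressed, and the arm is clear. Handing in.

```bash
python3 -c "
from station import *
print(sense()['t'],sign_off())"
```

```text
the job is handed in; nothing more can be done
17.0 None
```

I handed the job in at 17 s: the barrel is in the slot against the closed end with its flange under the plate, leaning about 3° from the lobe's push, and the knob was turned clockwise to about 1.4 N m, settled back to about 1.75 rad with the lobe on the barrel, and released (remaining pressure not re-measured); the plain tube, lid and jar were left alone.

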